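# Leak-check the hatch joint of a sample chiller

## Robot

A 7-joint arm with a two-finger parallel gripper is mounted at the origin on the work surface. World frame = base frame: x ahead of the robot, y to its left, z up, the work surface at z = 0. Lengths are in m, angles in rad, forces in N, time in s.
With the tool pointing down it reaches from about 0.35 to 0.9 m from the base axis. Payload 8.1 kg.
Tool frame: the origin (TCP) lies midway between the tips of the shut fingers; the grasp point (between the pads) lies behind it (arm.tcp_to_grasp is the z of the grasp point in the tool frame, in m); z points along the fingers, y is the line along which they close (so a half turn about z gives the same grasp; the last joint's range is limited). The gripper opens to 92 mm and grips with 3 to 60 N. Pads are 19 mm wide; open, the fingers measure 130 mm over their backs; the gripper's body (75 mm by 190 mm) begins 47 mm behind the grasp point.
Start: joints at [1.011, 0.434, 0.025, 1.573, -0.012, 1.134, -0.075], TCP at [0.276, -0.561, 0.227] pointing down, gripper open.
Joint ranges: [-2.62, 2.62], [-0.44, 2.09], [-1.27, 1.32], [0.08, 2.57], [-1.32, 4.46], [0.12, 2], [-2.74, 2.74]. Speed limits (rad/s): [2.22, 2.22, 3.01, 3.01, 3.14, 3.14, 3.14].

## Interface

Orientations are given as a rotation vector (axis times angle).
In Python, from cell import readout, vision, arm gives the robot as it stands.
- The arm moves only by the tool carry_out, never from a script. Its argument "increments" is one flat list of numbers, 6 for each row, row after row: the shift along the world's x, y, z in mm, then the turn, a rotation vector about the world's x, y, z in rad. In form: [tx, ty, tz, wx, wy, wz, tx, ty, tz, wx, wy, wz, ...]. A call has 1 to 20 rows; each row shifts and turns the commanded pose from where the row before left it; what a row does not reach is not made up. A row lasts 1/8 s, in which the tool goes at most 62.5 mm and 10.7 degrees, less where a joint would pass 70% of its speed; a pose out of reach is approached as far as the arm can. A call with a gripper value outside its range is refused whole. "grip" is the closure, from 0 (fully open) to 1 (shut), set as the call begins (left out, the last holds). The fingers move at their own pace and stop on an object; "newtons" is the grip in N (left out, the last holds). Time passes only in rows, so rows that do not move let the fingers close. It gives the time, the measured TCP pose, the force, the opening and the grip force at its end, in the units of the state.
- readout.observe(): the state, without advancing time (a new reading comes with each control period).
- vision.get_image(name): name is "scene" or "top" or "wrist"; returns the picture (384x512x3 uint8, red, green, blue); there is no depth.
- vision.calibration(name): a dict with "fov_y" (degrees; the focal length in pixels is half the picture's height over the tangent of half this angle, whatever the lens; pixels are square), "cx", "cy" (the principal point, pixels), "k1" (the pictures are not rectified: a ray, as slopes to the right and down, at radius r is drawn at 1 + k1 r^2 times it, then the intrinsics apply), "pose" (4x4, takes a point from camera to world coordinates). Camera axes: x right, y up, looking along -z (the intrinsics and any distortion apply to the point x, -y, -z); pixel columns grow to the right and rows downward; lengths in m; the calibration is good to about 2 mm. A picture is of the moment at which its call begins: read the wrist's pose just before it. calibration takes no time and is no camera call; for the wrist camera it gives the pose at the moment of the call.
- arm.sign_off(): hands the job in; it is judged then, once.
The state is a dict: "clock": time; "joints": joint angles; "dq": joint speeds; "joint_efforts": joint torques, N m; "position": TCP position; "ee_rot": TCP orientation; "force": force on the tool from outside, world axes, zero at the start; "ft_torque": the same for the moment, N m; "width": opening from 0.0 (shut) to 1.0 (fully open); "gripper_force": force on a finger pad.
Only numpy, scipy, OpenCV 4.12 (cv2) and the standard library are available. Lean on these libraries where they do the work, as an engineer would, in place of code of your own. Each camera call takes 0.05 s, during which the arm holds its last target. There are 200 camera calls.

## Task

Take the leak-detector wand out of its stand and guide its tip slowly, always under 10 cm a second while it is down in the joint, along the whole open joint of the hatch on the sample chiller's sloping front: from the end of the top run, along to the corner, then down the side run to its lower end. Hold the wand square to the sloping face with the tip down close to the bottom of the joint (within about 5 mm, touching gently at most). Then put the wand back upright in its stand, collar resting on top, and leave everything else where it is.

Things in the scene. Friction and masses are not known exactly. Their poses are not given: they have to be found in the camera images.
- wand: loose hand wand, 144 mm long, 0.12 kg, standing tip down in its stand. Origin at the point of the tip, z runs from tip to handle. Steel probe 8 mm in diameter, round-ended, z 0 to 45 mm; black shaft 14 mm in diameter to 70 mm; black collar 32 mm in diameter, 70 to 76 mm; plain grey square handle 22 x 22 mm (flats across x and y), 76 to 144 mm: grip it there
- wand_tip (a point): the point of the wand's tip (the wand's origin)
- wand_collar (a point): on the wand's axis, underside of the collar, 70 mm from the tip
- stand: fixed aluminium block 80 x 80 x 80 mm with a square hole 22 x 22 mm right through its middle, z up; origin at the centre of its underside, on the table. The wand hangs in the hole with its collar on the block's top, tip 10 mm above the table; the handle stands 66 mm above the collar
- chiller: fixed white bench-top sample chiller, 230 mm deep (x), 240 mm wide (y), 158 mm high; origin at the centre of its underside, z up, front to -x. Its front slopes up and back at 30 degrees from the table plane, above a 40 mm upright foot; the rear 85 mm of its top is level
- cover: the sloping front. Origin: corner of the open joint, centre line, on its floor; x up the slope, y level to the left seen from the robot, z out of the face. The joint, between aluminium hatch (100 x 60 mm) and white panels, is a channel 16 mm wide, 24 mm deep (floor z = 0): top run along y from start (y = 100 mm) to corner, side run down to x = -60 mm; it extends 8 mm past each point
- seam_start (a point): start end of the joint, far (+y) end of the top run, on the channel floor, 100 mm from the corner
- seam_corner (a point): corner of the joint, on the channel floor
- seam_end (a point): lower end of the side run, on the channel floor, 60 mm from the corner
- timer: bystander: loose white bench timer, 55 x 70 x 22 mm, lying on the level top of the chiller; origin at the centre of its underside
- bottle: bystander: loose amber bottle, 60 mm in diameter, 110 mm high, standing behind the stand; origin at the centre of its underside
- marker: bystander: loose marker pen, 16 mm in diameter, about 110 mm long, lying on the table near the robot; origin at its middle, underside
There are look-alikes about, which are no part of the job. Of the things that look like the wand, the smaller one is meant.

How it is judged:
By the outcome, as a careful person would: the job done as asked, in the order asked, and still so for the second after the job is handed in, with the robot touching nothing.
It also fails if it takes over 72 s, if anything falls off the work surface, if the arm or the gripper's body presses on something with over 40 N, if the wrist force passes 120 N, or if a joint passes its speed limit or range.

## Working session

There is one attempt and no reset: what is moved stays moved. The work goes in short steps, Python scripts to look and compute and a tool call to move; the robot and the scene stay as the last step left them, time stands still between calls to the robot, and variables do not carry over. Pictures are saved under pics/ and viewed, at most 12 in all, crops included, and the job is handed in when it is done.

Besides the shell and the picture viewer there is one more tool, called after "Emit:" as name(argument=value, ...) on one line, values as JSON. carry_out: Moves the arm, as the interface text tells. Its arguments: {"type":"object","properties":{"increments":{"type":"array","items":{"type":"number"}},"grip":{"type":"number"},"newtons":{"type":"number"}},"required":["increments"]}

```bash
mkdir -p pics; cat > h.py <<'E'
import numpy as np, cv2
from cell import readout, vision, arm
def K(c):
    f=192/np.tan(np.radians(c['fov_y']/2)); return np.array([[f,0,c['cx']],[0,f,c['cy']],[0,0,1.]]), np.array([c['k1'],0,0,0.])
def ray(c,uv):
    k,d=K(c); p=cv2.undistortPoints(np.array(uv,float).reshape(-1,1,2),k,d).reshape(-1,2)
    T=np.array(c['pose']); v=np.c_[p[:,0],-p[:,1],-np.ones(len(p))]@T[:3,:3].T
    return T[:3,3],v
def onz(c,uv,z):
    o,v=ray(c,uv); return o+v*((z-o[2])/v[:,2])[:,None]
def proj(c,P):
    k,d=K(c); T=np.array(c['pose']); q=(np.array(P,float).reshape(-1,3)-T[:3,3])@T[:3,:3]; q=q*[1,-1,-1]
    return cv2.projectPoints(q,np.zeros(3),np.zeros(3),k,d)[0].reshape(-1,2)
def grab(n,name):
    c=vision.calibration(n); im=vision.get_image(n); cv2.imwrite(f'pics/{name}.png',im[:,:,::-1]); return c,im
E
python3 - <<'E'
from h import *
a=[]
for n in ('scene','top'):
    c,im=grab(n,n+'0'); a.append(im); print(n,np.round(c['pose'],3).tolist(),c['fov_y'],c['cx'],c['cy'],c['k1'])
print(arm.tcp_to_grasp, readout.observe())
E
```

```text
scene [[0.361, -0.521, 0.774, 1.421], [0.932, 0.222, -0.285, -0.307], [-0.023, 0.824, 0.566, 0.746], [0.0, 0.0, 0.0, 1.0]] 42.7100320875983 255.90325226847315 191.81486655446736 -0.09145605473050242
top [[0.012, 0.996, -0.089, 0.493], [-0.999, 0.015, 0.033, -0.0], [0.035, 0.089, 0.995, 0.773], [0.0, 0.0, 0.0, 1.0]] 57.46203097860399 260.0229491259035 196.08274463367786 0.025178523060255763
-0.0188 {'clock': 0.1, 'joints': array([ 1.01140012,  0.43520152,  0.02498012,  1.57400655, -0.01160731,
        1.13398174, -0.07514561]), 'dq': array([ 0.00142345, -0.00270217, -0.00036207, -0.00217462,  0.00196906,
        0.00103539, -0.00189186]), 'joint_efforts': array([ 2.85428687e-03, -6.69136119e+01,  9.88027900e-01, -3.15147471e+01,
       -6.05083513e-02,  3.74896161e-02,  4.25817504e-06]), 'position': array([ 0.27542203, -0.56053358,  0.22599339]), 'ee_rot': array([-3.05870692e+00, -7.10809552e-01,  7.11673731e-04]), 'force': array([ 0.82982431, -0.71476077,  0.08012479]), 'ft_torque': array([-0.02676445, -0.04402659, -0.02735402]), 'gripper_force': 0.0, 'width': 1.0004701719487124}
```

View pics/scene0.png

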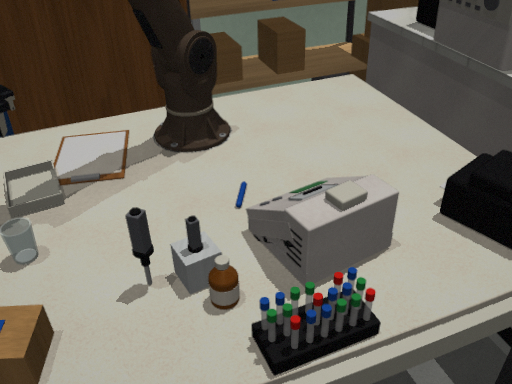

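View pics/top0.png

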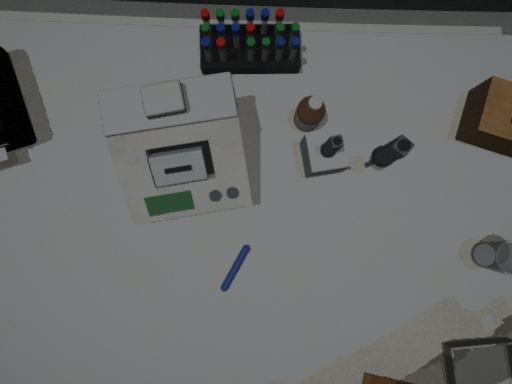

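The scene view shows the wand in its stand at (195,255) with the larger look-alike at (140,240), the bottle at (224,283) and the chiller at (325,225). In the top view the handle top is at (337,141) and the stand at (327,157). The joint runs from (150,150) to the corner near (208,144), then down to (212,175).

```bash
python3 - <<'E'
from h import *
im=cv2.imread('pics/top0.png')
a=cv2.resize(im[125:205,135:235],None,fx=5,fy=5,interpolation=cv2.INTER_CUBIC)
b=cv2.resize(im[125:189,290:350],None,fx=5,fy=5,interpolation=cv2.INTER_CUBIC)
b=cv2.copyMakeBorder(b,0,80,0,0,cv2.BORDER_CONSTANT)
cv2.imwrite('pics/crop1.png',np.hstack([a,b]))
E
```

```text
(no output)
```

View pics/crop1.png

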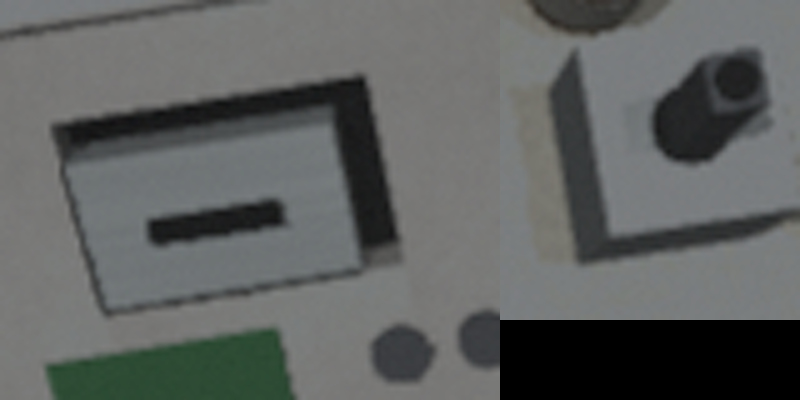

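The crop shows the rim's outer corners at full-image pixels (145.4,150), (208,140.4) and (215,177.4). The handle top is at about (437.5,141) and has a dark round recess. The stand top corner is at about (305.5,135).

```bash
python3 - <<'E'
from h import *
c=vision.calibration('top')
# handle top centre crop (738,82); stand top corners (580,50),(608,236),(800,207)
f=lambda u,v,x0=290: (x0+u/5,125+v/5)
print('handle',onz(c,[f(238,80)],.146), 'foot',onz(c,[f(190,130)],.088))
p=onz(c,[f(80,50),f(108,236),f(300,207)],.08); print('stand top',p, np.linalg.norm(np.diff(p,axis=0),axis=1))
for z in(.10,.12,.14):
  q=onz(c,[(145.4,150),(208,140.4),(215,177.4)],z); print(z,q.round(4).tolist(),np.linalg.norm(np.diff(q,axis=0),axis=1))
w=vision.calibration('wrist'); print(np.round(w['pose'],3),w['fov_y'])
s=readout.observe(); from scipy.spatial.transform import Rotation as R
print(R.from_rotvec(s['ee_rot']).as_matrix().round(3))
E
```

```text
handle [[ 0.65248561 -0.16223427  0.146     ]] foot [[ 0.64657335 -0.15782162  0.088     ]]
stand top [[ 0.68042742 -0.11499227  0.08      ]
 [ 0.60454806 -0.12635311  0.08      ]
 [ 0.6176491  -0.20410799  0.08      ]] [0.07672513 0.07885086]
0.1 [[0.6388, 0.1991, 0.1], [0.6603, 0.0799, 0.1], [0.588, 0.0647, 0.1]] [0.1211272  0.07388501]
0.12 [[0.6345, 0.1932, 0.12], [0.6553, 0.0775, 0.12], [0.5851, 0.0628, 0.12]] [0.11752603 0.07168837]
0.14 [[0.6301, 0.1872, 0.14], [0.6503, 0.0751, 0.14], [0.5823, 0.0608, 0.14]] [0.11392486 0.06949174]
[[ 0.441  0.864  0.244  0.343]
 [-0.898  0.425  0.119 -0.529]
 [-0.001 -0.272  0.962  0.383]
 [ 0.     0.     0.     1.   ]] 59.87086523241406
[[ 0.898  0.441 -0.001]
 [ 0.441 -0.898  0.001]
 [-0.    -0.001 -1.   ]]
```

Emit:
carry_out(increments=[22,43,5,0,0,-0.0175,22,43,5,0,0,-0.0175,22,43,5,0,0,-0.0175,22,43,5,0,0,-0.0175,22,43,5,0,0,-0.0175,22,43,5,0,0,-0.0175,22,43,5,0,0,-0.0175,22,43,5,0,0,-0.0175,22,43,5,0,0,-0.0175,22,43,5,0,0,-0.0175,22,43,5,0,0,-0.0175,22,43,5,0,0,-0.0175,22,43,5,0,0,-0.0175,22,43,5,0,0,-0.0175,22,43,5,0,0,-0.0175,22,43,0,0,0,-0.0175,0,0,0,0,0,0,0,0,0,0,0,0], grip=0.3)

```text
clock: 2.35
position: [0.6274, 0.1264, 0.3011]
ee_rot: [3.128, 0.277, -0.002]
force: [-0.4, -0.3, -0.4]
width: 0.699
gripper_force: 0.0
```

```bash
python3 - <<'E'
from h import *
import pickle
c,im=grab('wrist','w1'); pickle.dump(c,open('w1.pkl','wb')); print(readout.observe()['position'],readout.observe()['clock'])
E
```

```text
[0.62740156 0.12561212 0.30141495] 2.4
```

View pics/w1.png

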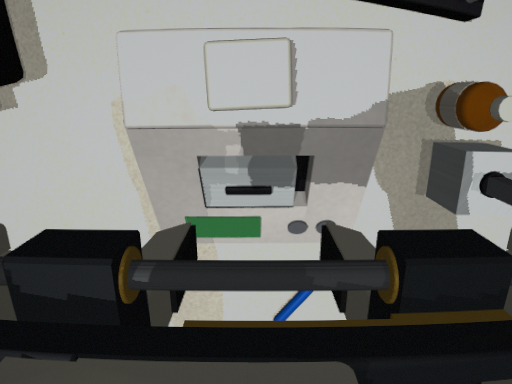

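The wrist view shows the level top's front edge at row 127, the joint from about (200,155) to (312,155), and the hatch bottom at row 207. It is foreshortened, so I'll look square-on at the face.

Emit:
carry_out(increments=[-19,-3,-13,0.0154,-0.0859,0,-19,-3,-13,0.0154,-0.0859,0,-19,-3,-13,0.0154,-0.0859,0,-19,-3,-13,0.0154,-0.0859,0,-19,-3,-13,0.0154,-0.0859,0,-19,-3,-13,0.0154,-0.0859,0,0,0,0,0,0,0,0,0,0,0,0,0])

```text
clock: 3.4
position: [0.5143, 0.1082, 0.2247]
ee_rot: [-2.979, -0.262, -0.8]
force: [-0.2, 0.2, -0.6]
width: 0.702
gripper_force: 0.0
```

```bash
python3 - <<'E'
from h import *
import pickle
c,im=grab('wrist','w2'); pickle.dump(c,open('w2.pkl','wb')); print(readout.observe()['position'],readout.observe()['joints'].round(2))
cv2.imwrite('pics/w2c.png',cv2.resize(im[20:270,100:420,::-1],None,fx=2.4,fy=2.4,interpolation=cv2.INTER_CUBIC))
E
```

```text
[0.5149997  0.10864439 0.22507582] [-0.11  0.05 -0.28  2.25  0.35  0.35 -2.08]
```

View pics/w2c.png

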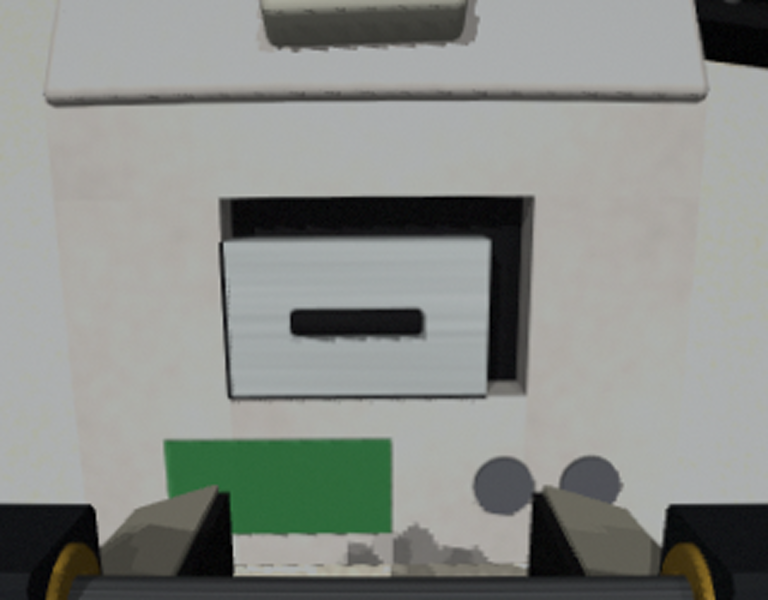

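The square-on view shows the joint's outer rim at crop pixels TL (220,198), TR (534,196) and BR (527,396). The hatch corners are TL (222,238), TR (491,237), BR (487,397) and BL (230,397).

```bash
python3 - <<'E'
from h import *
import pickle
from scipy.optimize import brentq
c=pickle.load(open('w2.pkl','rb')); t=vision.calibration('top')
uv=np.array([(220,198),(534,196),(527,396),(222,238),(491,237),(487,397),(230,397)],float)/2.4+[100,20]
face=np.array([(8,108),(8,-8),(-68,-8),(-8,108),(-8,8),(-68,8),(-68,108)])/1e3
o,v=ray(c,uv)
yaw=np.radians(10.2)
for it in range(3):
    ex=np.array([np.cos(yaw),np.sin(yaw),0]);n=-.5*ex+[0,0,np.sqrt(.75)]
    P=lambda d:o+v*((d-o@n)/(v@n))[:,None]
    L=lambda d:np.mean([np.linalg.norm(P(d)[i]-P(d)[j])/np.linalg.norm(face[i]-face[j]) for i in range(7) for j in range(i)])-1
    d=brentq(L,-.6,.2); p=P(d)
    ax=np.c_[np.cos(np.pi/6)*ex+[0,0,.5],np.cross(n,np.cos(np.pi/6)*ex+[0,0,.5]),n]
    q=p@ax; q-=q.mean(0); f=face-face.mean(0)
    dy=np.arctan2((f[:,0]*q[:,1]-f[:,1]*q[:,0]).sum(),(f*q[:,:2]).sum())
    print(np.degrees(yaw),np.degrees(dy),d); yaw+=dy*.9
print('resid mm',((q[:,:2]-f)*1e3).round(1).tolist())
C=(p-face@ax[:,:2].T).mean(0); print('face corner pt',C,'floor',C-.024*n); print('axes',ax.T.round(4).tolist())
# two-view triangulation with top
ot,vt=ray(t,[(145.4,150),(208,140.4),(215,177.4)])
for i in range(3):
    A=np.c_[v[i],-vt[i]]; s=np.linalg.lstsq(A,ot-o,rcond=None)[0]; a=o+v[i]*s[0];b=ot+vt[i]*s[1]
    print('tri',((a+b)/2).round(4),'gap',np.linalg.norm(a-b).round(4),'plane',p[i].round(4))
np.savez('face.npz',C=C,ax=ax,F=C-.024*n)
# stand handle seen in w1?
E
```

```text
10.2 0.07629353174111765 -0.21418440999523425
10.268664178567006 0.013477508071388537 -0.2141886631920049
10.280793935831257 0.0023810292596109306 -0.21418936155977508
resid mm [[-0.3, 0.2], [-0.0, 0.3], [-0.5, -0.3], [1.1, 0.2], [1.0, -0.2], [-0.8, -0.6], [-0.4, 0.3]]
face corner pt [0.64731879 0.08106499 0.12875787] floor [0.65912613 0.08320666 0.10797326]
axes [[0.8521, 0.1546, 0.5], [-0.1785, 0.9839, 0.0], [-0.492, -0.0892, 0.866]]
tri [0.6296 0.1861 0.1424] gap 0.0009 plane [0.6345 0.1887 0.1326]
tri [0.6504 0.0754 0.141 ] gap 0.0009 plane [0.6555 0.0748 0.1327]
tri [0.587  0.064  0.1064] gap 0.0001 plane [0.5905 0.0623 0.0945]
```

```bash
python3 - <<'E'
from h import *
import pickle
c1,c2=[pickle.load(open(f'w{i}.pkl','rb')) for i in(1,2)]; t=vision.calibration('top')
D=np.load('face.npz')
C,ax=D['C'],D['ax']
fp=lambda x,y,z=0:C+ax@np.array([x,y,z])
pts=[fp(.008,.108),fp(.008,-.008),fp(-.068,-.008),fp(-.068,.108),fp(-.008,.008)]
for dz in (0,.005,.010):
    # move along w2 camera rays centre
    sh=[p+(c2['pose'][:3,3]-p)*(dz/(c2['pose'][2,3]-p[2])) for p in pts]
    print(dz,'w1',proj(c1,sh).round(1).tolist(),'top',proj(t,sh).round(1).tolist())
# level-top front edge ends, z=.158
for nm,c,uv in(('w2',c2,np.array([(48,97),(706,93)])/2.4+[100,20]),('w1',c1,[(126,127),(384,125)]),('top',t,[(105,134.5),(238.5,114.5)])):
    p=onz(c,uv,.158); print(nm,p.round(4).tolist(),np.linalg.norm(p[0]-p[1]), ((p-C)@ax).round(4).tolist())
im=cv2.imread('pics/w1.png'); tp=cv2.imread('pics/top0.png')
a=cv2.resize(im[120:220,185:325],None,fx=5,fy=5,interpolation=cv2.INTER_CUBIC)
cv2.imwrite('pics/w1c.png',a)
E
```

```text
0 w1 [[196.9, 154.4], [314.2, 154.0], [306.4, 204.9], [205.6, 205.2], [296.8, 166.1]] top [[145.9, 148.3], [208.9, 138.6], [216.3, 176.4], [156.5, 186.0], [202.0, 148.2]]
0.005 w1 [[197.3, 158.1], [313.8, 157.7], [306.1, 207.5], [205.9, 207.8], [296.5, 169.5]] top [[145.9, 149.1], [208.2, 139.5], [215.7, 176.7], [156.4, 186.3], [201.4, 148.9]]
0.01 w1 [[197.6, 161.9], [313.4, 161.5], [305.8, 210.0], [206.1, 210.3], [296.2, 173.0]] top [[146.0, 149.9], [207.5, 140.4], [215.1, 177.1], [156.4, 186.6], [200.9, 149.7]]
w2 [[0.6508, 0.2506, 0.158], [0.693, 0.0221, 0.158]] 0.23236859067253265 [[0.0438, 0.1662, 0.0085], [0.0444, -0.0662, 0.0081]]
w1 [[0.6538, 0.2516, 0.158], [0.6964, 0.0228, 0.158]] 0.23266518065815825 [[0.0465, 0.1666, 0.0069], [0.0474, -0.066, 0.0064]]
top [[0.6522, 0.2526, 0.158], [0.6942, 0.0197, 0.158]] 0.2366638107424432 [[0.0453, 0.1679, 0.0076], [0.0451, -0.0688, 0.0077]]
```

View pics/w1c.png

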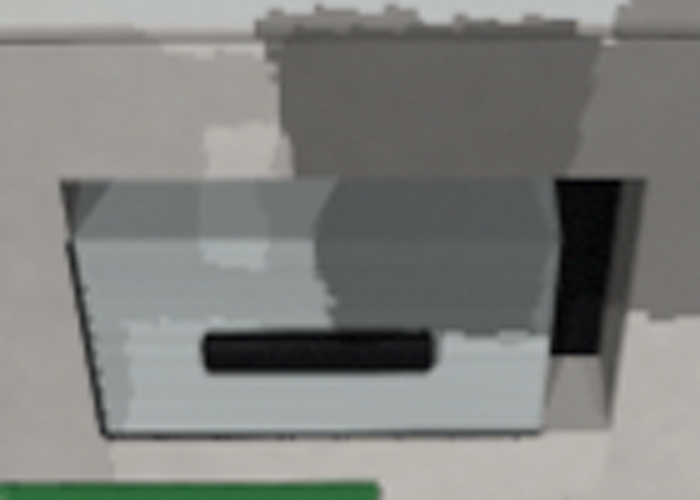

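The crop puts the rim at w1 pixels TL (197.4,156), TR (314,155.8), BR (307.4,206) and hatch TR (296.6,168.2). That matches the fitted face raised by about 3 mm. Next is the stand.

Emit:
carry_out(increments=[17,-33,10,-0.0154,0.0859,0,17,-33,10,-0.0154,0.0859,0,17,-33,10,-0.0154,0.0859,0,17,-33,10,-0.0154,0.0859,0,17,-33,10,-0.0154,0.0859,0,17,-33,10,-0.0154,0.0859,0,17,-35,10,0,0,-0.01,16,-36,5,0,0,0,0,0,0,0,0,0,0,0,0,0,0,0])

```text
clock: 4.7
position: [0.6478, -0.1573, 0.2975]
ee_rot: [3.129, 0.26, 0.014]
force: [-0.2, 0.4, 0.4]
width: 0.7
gripper_force: 0.0
```

```bash
python3 - <<'E'
from h import *
import pickle
D=np.load('face.npz'); c2=pickle.load(open('w2.pkl','rb')); C=D['C']; d=c2['pose'][:3,3]-C; C=C+d*(.003/d[2]); np.savez('face.npz',C=C,ax=D['ax'],F=C-.024*D['ax'][:,2]); print('floor corner',C-.024*D['ax'][:,2])
c,im=grab('wrist','w3'); pickle.dump(c,open('w3.pkl','wb')); s=readout.observe();print(s['position'],s['ee_rot'],s['joints'].round(2))
cv2.imwrite('pics/w3c.png',cv2.resize(im[60:260,140:400,::-1],None,fx=3,fy=3,interpolation=cv2.INTER_CUBIC))
E
```

```text
floor corner [0.65748556 0.08347869 0.11097326]
[ 0.64764303 -0.15652313  0.29756477] [3.12887363 0.26177685 0.01439834] [ 0.22  0.46 -0.1   1.35  0.05  1.32 -1.29]
```

View pics/w3c.png

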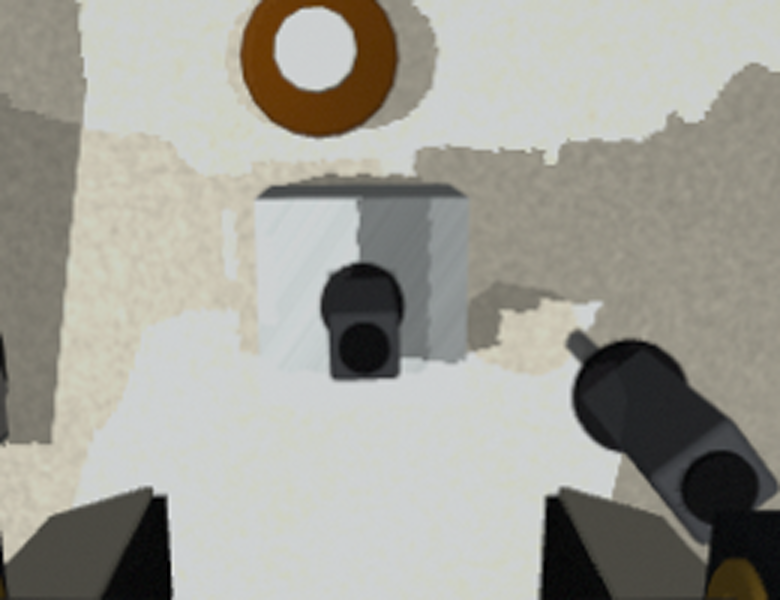

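The wrist view shows the handle top centred at crop (364,345), with its flats square to the image. The stand's top edge is at row 197, columns 257–467. The look-alike's handle is at (715,480), to the right.

```bash
python3 - <<'E'
from h import *
import pickle
c=pickle.load(open('w3.pkl','rb')); g=lambda u,v:(140+u/3,60+v/3)
print('handle',onz(c,[g(364,345),g(330,378),g(400,378)],.154)) 
print('handle146',onz(c,[g(364,345)],.146))
p=onz(c,[g(257,198),g(467,198),g(467,360)],.08);print('stand',p,np.linalg.norm(p[0]-p[1]))
e=p[1]-p[0];e/=np.linalg.norm(e);x=np.array([-e[1],e[0],0]);print('stand centre',(p[0]+p[1])/2-.04*x*np.sign(x[0]),'yaw',np.degrees(np.arctan2(e[0],-e[1])))
for z in(.15,.2,.23): print('other',z,onz(c,[g(680,420),g(580,400),g(690,540)],z).round(3).tolist())
from scipy.spatial.transform import Rotation as R
print(R.from_rotvec(readout.observe()['ee_rot']).as_matrix().round(3))
E
```

```text
handle [[ 0.65309172 -0.16027714  0.154     ]
 [ 0.64096211 -0.15159047  0.154     ]
 [ 0.64454192 -0.17311123  0.154     ]]
handle146 [[ 0.65130864 -0.16068149  0.146     ]]
stand [[ 0.68526089 -0.11548198  0.08      ]
 [ 0.69812127 -0.19239969  0.08      ]
 [ 0.63729345 -0.20431165  0.08      ]] 0.07798540295259444
stand centre [ 0.65223872 -0.16053713  0.08      ] yaw 9.491857658910178
other 0.15 [[0.645, -0.265, 0.15], [0.646, -0.232, 0.15], [0.604, -0.279, 0.15]]
other 0.2 [[0.657, -0.246, 0.2], [0.658, -0.217, 0.2], [0.623, -0.257, 0.2]]
other 0.23 [[0.664, -0.234, 0.23], [0.665, -0.209, 0.23], [0.635, -0.244, 0.23]]
[[ 0.986  0.166  0.009]
 [ 0.166 -0.986 -0.001]
 [ 0.009  0.003 -1.   ]]
```

```bash
python3 - <<'E'
from h import *
import pickle
c=pickle.load(open('w3.pkl','rb'));t=vision.calibration('top'); s=vision.calibration('scene'); g=lambda u,v:(140+u/3,60+v/3)
def tri(*cu):
    A=np.zeros((3,3));b=np.zeros(3)
    for k,uv in cu:
        o,v=ray(k,[uv]);v=v[0]/np.linalg.norm(v[0]);M=np.eye(3)-np.outer(v,v);A+=M;b+=M@o
    return np.linalg.solve(A,b)
print('top of handle',tri((c,g(720,482)),(t,(404,143)),(s,(137,212))))
print('collar',tri((c,g(628,395)),(t,(384,157)),(s,(143,250))))
print('tip table',onz(c,[g(575,335)],.0),onz(s,[(150,285)],0),onz(t,[(368,164)],0))
E
```

```text
top of handle [ 0.63947327 -0.26255003  0.19423848]
collar [ 0.63599876 -0.26525945  0.09589536]
tip table [[ 0.63977536 -0.2645974   0.        ]] [[ 0.63909641 -0.26495421  0.        ]] [[ 0.6382085 -0.2685153  0.       ]]
```

The look-alike stands upright 100 mm to the side. The gripper's long body would hit it in this orientation, so I'll turn the grasp 90°.

Emit:
carry_out(increments=[1,-1,-5,0,0.009,0.1745,1,-1,-5,0,0,0.1745,1,-1,-5,0,0,0.1745,1,-1,-5,0,0,0.1745,1,0,-5,0,0,0.1745,0,0,-5,0,0,0.1745,0,0,-5,0,0,0.1745,0,0,-5,0,0,0.1745,0,0,-5,0,0,0.1745,0,0,0,0,0,0,0,0,0,0,0,0], grip=0.58)

```text
clock: 6.12
position: [0.6524, -0.1608, 0.2529]
ee_rot: [2.033, 2.394, 0.002]
force: [0.9, 0.8, -0.1]
width: 0.418
gripper_force: 0.0
```

```bash
python3 - <<'E'
from h import *
s=readout.observe();print(s['position'],s['joints'].round(2),s['force'],s['width'])
from scipy.spatial.transform import Rotation as R
print(R.from_rotvec(s['ee_rot']).as_matrix().round(4))
c=pickle.load(open('w3.pkl','rb')) if 0 else None
E
```

```text
[ 0.65238634 -0.16081485  0.2529336 ] [ 0.43  0.54 -0.44  1.38  0.23  1.27  0.14] [ 0.88300728  0.82586691 -0.1063312 ] 0.4183233515392972
[[-1.619e-01  9.868e-01  1.700e-03]
 [ 9.868e-01  1.619e-01  3.000e-04]
 [-0.000e+00  1.700e-03 -1.000e+00]]
```

Emit:
carry_out(increments=[0,0,-25,0,0,0,0,0,-25,0,0,0,0,0,-25,0,0,0,0,0,-25,0,0,0,0,0,-20,0,0,0,0,0,-15,0,0,0,0,0,-11,0,0,0,0,0,-6,0,0,0,0,0,0,0,0,0,0,0,0,0,0,0])

```text
clock: 7.38
position: [0.6527, -0.1615, 0.1012]
ee_rot: [2.029, 2.396, 0.002]
force: [0.8, 0.2, 0.7]
width: 0.419
gripper_force: 0.0
```

Emit:
carry_out(increments=[0,0,0,0,0,0,0,0,0,0,0,0,0,0,0,0,0,0,0,0,0,0,0,0,0,0,0,0,0,0,0,0,0,0,0,0], grip=1, newtons=35)

```text
clock: 8.12
position: [0.6524, -0.1614, 0.1008]
ee_rot: [2.029, 2.397, 0.001]
force: [-1.8, 0.5, 5.3]
width: 0.232
gripper_force: 35.0
```

Emit:
carry_out(increments=[0,0,5,0,0,0,0,0,15,0,0,0,0,0,25,0,0,0,0,0,25,0,0,0,0,0,30,0,0,0,0,0,30,0,0,0,0,0,30,0,0,0,0,0,30,0,0,0,0,0,10,0,0,0,0,0,0,0,0,0,0,0,0,0,0,0])

```text
clock: 9.5
position: [0.6517, -0.1615, 0.2991]
ee_rot: [-2.029, -2.397, 0.0]
force: [0.2, -0.1, -2.5]
width: 0.24
gripper_force: 35.0
```

```bash
cat >> h.py <<'E'
from scipy.spatial.transform import Rotation as R
D=np.load('face.npz'); F=D['F']; AX=D['ax']; LT=.0908
RT=np.c_[AX[:,1],AX[:,0],-AX[:,2]]
def st(): s=readout.observe(); return s,s['position'],R.from_rotvec(s['ee_rot']).as_matrix()
def tipface():
    s,p,Rm=st(); t=p+LT*Rm[:,2]; return (t-F)@AX*1e3
def goto(x,y,z):
    s,p,Rm=st(); tgt=F+AX@np.array([x,y,z])+LT*AX[:,2]; return (tgt-p)*1e3,R.from_matrix(RT@Rm.T).as_rotvec()
E
python3 - <<'E'
from h import *
c,im=grab('wrist','w4'); s,p,Rm=st(); print(p,s['joints'].round(2),s['force'],s['width'])
print(goto(0,.1,.06)); print('tip expected px',proj(c,[p+LT*Rm[:,2]]),'collar',proj(c,[p+(LT-.07)*Rm[:,2]]))
E
```

```text
[ 0.65164813 -0.16144884  0.29895377] [ 0.43  0.51 -0.45  1.3   0.22  1.37  0.16] [ 0.48356721  0.71712942 -1.42298953] 0.24028048670867944
(array([-86.1992599 , 329.86520398, -57.38387985]), array([ 0.08952974, -0.51690014,  0.01318953]))
tip expected px [[255.80954141 192.08929124]] collar [[254.85800138 226.29170985]]
```

View pics/w4.png

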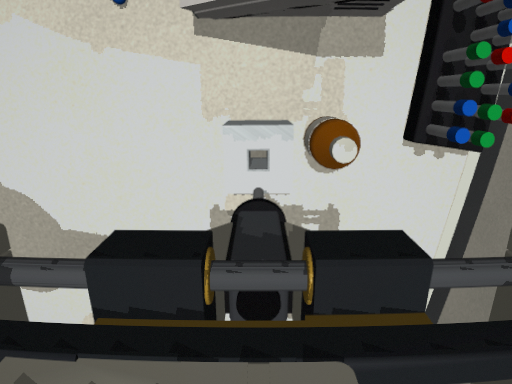

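The wand hangs straight in the gripper with its tip at about (259,190), and the empty stand hole is at (258,159). The fingers look symmetric about column 260, so I'll check for camera bias.

```bash
python3 - <<'E'
from h import *
c=vision.calibration('wrist'); s,p,Rm=st()
print('grasp',proj(c,[p-.0188*Rm[:,2]]),'tcp',proj(c,[p]),'handle end',proj(c,[p-.054*Rm[:,2]]))
im=cv2.imread('pics/w4.png'); g=im.max(2).astype(int)
for r in(186,188,190,192,194): print(r,g[r,248:272].tolist())
for r in(215,225,): print(r,np.where(g[r,215:305]<45)[0][[0,-1]]+215)
for r in (262,300): print(r,g[r,200:320:2].tolist())
st_=onz(c,[(258.5,158)],.08); print('hole',st_)
E
```

```text
grasp [[253.9612267  258.85354955]] tcp [[254.44307935 241.63713954]] handle end [[252.6848837  304.63439124]]
186 [205, 206, 206, 205, 206, 206, 206, 206, 206, 206, 205, 206, 206, 206, 206, 206, 207, 206, 206, 206, 206, 207, 206, 206]
188 [206, 206, 206, 206, 206, 206, 192, 146, 105, 84, 82, 85, 106, 144, 184, 207, 206, 206, 206, 206, 207, 207, 206, 206]
190 [206, 206, 207, 205, 199, 161, 85, 79, 80, 81, 81, 80, 77, 76, 90, 138, 176, 176, 186, 207, 206, 207, 207, 205]
192 [205, 207, 206, 206, 190, 131, 75, 79, 80, 82, 81, 79, 79, 76, 70, 102, 145, 146, 157, 174, 185, 206, 206, 206]
194 [182, 183, 171, 142, 132, 95, 76, 81, 81, 82, 81, 81, 79, 75, 70, 109, 153, 146, 147, 145, 147, 167, 190, 190]
215 [233 283]
225 [233 284]
262 [35, 14, 11, 134, 95, 57, 32, 42, 42, 41, 42, 42, 41, 42, 41, 40, 42, 41, 31, 31, 34, 41, 40, 41, 41, 41, 40, 41, 41, 42, 40, 40, 42, 41, 41, 40, 40, 40, 42, 40, 40, 32, 32, 31, 41, 40, 41, 42, 42, 40, 41, 42, 35, 46, 85, 136, 83, 11, 34, 35]
300 [38, 34, 9, 137, 114, 59, 49, 14, 62, 65, 65, 64, 50, 20, 21, 51, 54, 58, 37, 12, 10, 12, 13, 13, 12, 15, 12, 15, 13, 14, 12, 13, 13, 14, 14, 14, 12, 14, 14, 10, 38, 58, 56, 52, 25, 21, 40, 64, 63, 63, 63, 20, 36, 62, 105, 93, 22, 32, 39, 37]
hole [[ 0.65289633 -0.15787025  0.08      ]]
```

```bash
python3 - <<'E'
from h import *
c=vision.calibration('wrist'); s,p,Rm=st(); k=K(c)[0][0,0]; print(k, 'depths',[(np.linalg.inv(c['pose'])@np.r_[p+l*Rm[:,2],1])[:3].round(4).tolist() for l in(LT,LT-.07,LT-.076,0)])
im=cv2.imread('pics/w4.png'); g=im.max(2).astype(int)
for r in(200,204,208,212,216,220,224): print(r,g[r,222:296:2].tolist())
print('col258',g[180:232,258].tolist())
a=np.linspace(0,2*np.pi,73)
for l in(LT-.07,LT-.076):
  q=proj(c,[p+l*Rm[:,2]+.016*(np.cos(t)*Rm[:,0]+np.sin(t)*Rm[:,1]) for t in a]); print('rim',q.min(0),q.max(0))
q=proj(c,[p+(LT-.004)*Rm[:,2]+.004*(np.cos(t)*Rm[:,0]+np.sin(t)*Rm[:,1]) for t in a]); print('tip rim',q.min(0),q.max(0))
E
```

```text
333.42091752917577 depths [[-0.0018, -0.0025, -0.2585], [-0.0019, -0.0215, -0.1911], [-0.0019, -0.0231, -0.1853], [-0.0019, -0.0271, -0.1711]]
200 [206, 206, 195, 198, 197, 198, 197, 201, 202, 196, 197, 194, 143, 60, 8, 11, 10, 10, 14, 8, 8, 12, 9, 47, 113, 147, 161, 173, 207, 205, 205, 205, 205, 206, 206, 207, 205]
204 [206, 202, 197, 203, 201, 203, 198, 196, 197, 118, 7, 17, 23, 25, 28, 25, 28, 27, 25, 28, 26, 27, 27, 25, 24, 15, 12, 76, 147, 205, 206, 172, 187, 206, 205, 173, 171]
208 [205, 204, 201, 202, 202, 203, 202, 119, 16, 26, 25, 26, 26, 27, 27, 27, 26, 26, 26, 28, 27, 25, 26, 26, 25, 28, 25, 27, 13, 78, 147, 151, 150, 150, 152, 138, 142]
212 [147, 149, 147, 121, 120, 120, 21, 26, 29, 44, 50, 50, 49, 50, 49, 50, 50, 49, 50, 50, 49, 49, 50, 50, 49, 50, 48, 46, 29, 25, 30, 152, 141, 147, 149, 146, 141]
216 [153, 148, 150, 157, 156, 48, 16, 14, 34, 42, 50, 49, 50, 49, 48, 50, 49, 49, 50, 48, 48, 49, 48, 49, 50, 48, 50, 48, 38, 25, 27, 62, 147, 147, 146, 146, 149]
220 [153, 152, 150, 149, 126, 14, 9, 16, 35, 38, 47, 50, 49, 50, 49, 48, 49, 50, 49, 50, 48, 49, 49, 49, 51, 48, 49, 48, 45, 25, 24, 20, 113, 150, 147, 151, 149]
224 [133, 104, 83, 72, 73, 58, 15, 24, 37, 41, 49, 50, 51, 51, 49, 49, 49, 50, 49, 48, 50, 50, 50, 48, 49, 51, 49, 49, 46, 26, 16, 53, 96, 96, 98, 111, 123]
col258 [206, 207, 206, 206, 206, 206, 205, 149, 82, 81, 81, 80, 81, 81, 81, 80, 81, 63, 35, 10, 14, 20, 25, 26, 25, 27, 29, 26, 26, 26, 30, 43, 50, 48, 50, 49, 50, 51, 50, 49, 49, 49, 50, 50, 49, 48, 48, 49, 49, 49, 49, 49]
rim [227.01061318 199.74400733] [282.75060555 251.62813545]
rim [226.03620444 203.08608811] [283.49745873 256.35934862]
tip rim [250.55597866 188.542943  ] [261.03075852 198.58540242]
```

```bash
python3 - <<'E'
import numpy as np, pickle
D=np.load('face.npz'); c2=pickle.load(open('w2.pkl','rb')); P=np.array(c2['pose']); sh=-.0019*P[:3,0]-.0008*P[:3,1]; print(sh@D['ax'])
np.savez('face.npz',C=D['C']+sh,F=D['F']+sh,ax=D['ax'])
E
python3 - <<'E'
from h import *
print(F); print(goto(0,.1,.09)); print(goto(0,.1,.04))
E
```

```text
[-0.00076378  0.0019032   0.00021085]
[0.65639132 0.08521446 0.11077398]
(array([-102.05267432,  328.92389513,  -31.60240448]), array([ 0.08952974, -0.51690014,  0.01318953]))
(array([-77.45405135, 333.38570507, -74.90367467]), array([ 0.08952974, -0.51690014,  0.01318953]))
```

Emit:
carry_out(increments=[-10,33,0,0.009,-0.0517,0.0013,-10,33,0,0.009,-0.0517,0.0013,-10,33,0,0.009,-0.0517,0.0013,-10,33,0,0.009,-0.0517,0.0013,-10,33,0,0.009,-0.0517,0.0013,-10,33,0,0.009,-0.0517,0.0013,-10,33,0,0.009,-0.0517,0.0013,-10,33,-10,0.009,-0.0517,0.0013,-11,33,-11,0.009,-0.0517,0.0013,-11,32,-11,0.009,-0.0517,0.0013,0,0,0,0,0,0,0,0,0,0,0,0])

```text
clock: 11.05
position: [0.5501, 0.167, 0.2681]
ee_rot: [1.762, 2.11, 0.566]
force: [-0.2, -0.1, -1.2]
width: 0.24
gripper_force: 35.0
```

```bash
python3 - <<'E'
from h import *
s,p,Rm=st(); print(tipface(), s['joints'].round(2), s['force'].round(2)); print(goto(0,.1,.032))
c,im=grab('wrist','w5'); cv2.imwrite('pics/w5c.png',im[:260,60:460,::-1].repeat(2,0).repeat(2,1)[:,:])
print('tip px',proj(c,[p+LT*Rm[:,2]]), 'rim px',proj(c,[F+AX@np.array(q)/1e3 for q in((8,108,24),(8,-8,24),(-68,-8,24),(-8,8,24),(-8,108,24))]).round(1).tolist())
E
```

```text
[ 0.83103484 99.40317157 90.38102486] [ 0.08  0.11 -0.6   2.07  0.46  0.52 -0.67] [-0.23 -0.09 -1.17]
(array([ 27.9995161 ,   5.61158872, -50.92829871]), array([0.00047512, 0.00112944, 0.00043747]))
tip px [[256.60560317 192.50359813]] rim px [[264.4, 164.3], [263.8, 272.3], [192.1, 272.0], [248.5, 258.7], [247.7, 164.3]]
```

View pics/w5c.png

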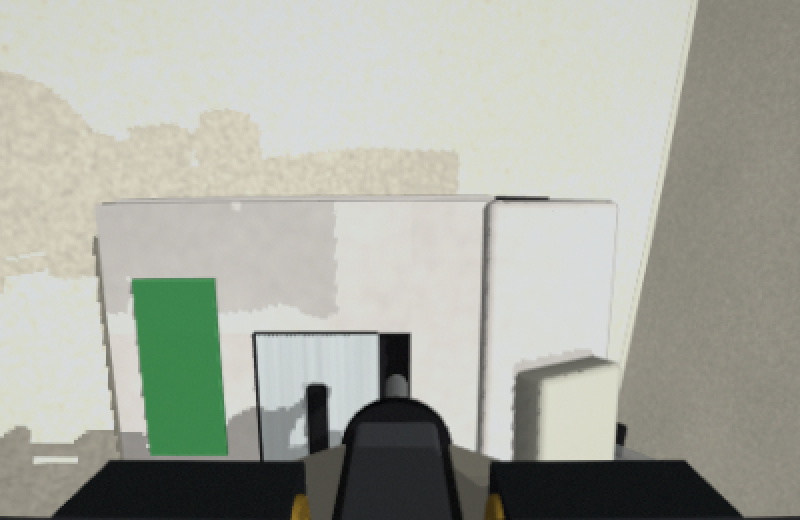

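The tip at (258,188) lies over the start of the top run. The rim corner is at (265,166) and the hatch edge at column 249.5, so they line up. Next I'll come down to just above the face.

Emit:
carry_out(increments=[7,1.5,-13,0,0.001,0,7,1.5,-13,0,0,0,7,1.5,-13,0,0,0,7,1.5,-12,0,0,0,0,0,0,0,0,0,0,0,0,0,0,0])

```text
clock: 11.85
position: [0.5786, 0.173, 0.2179]
ee_rot: [1.764, 2.109, 0.567]
force: [1.4, 0.5, -2.0]
width: 0.236
gripper_force: 35.0
```

```bash
python3 - <<'E'
from h import *
s,p,Rm=st(); print(tipface(), s['force'].round(2),s['ft_torque'].round(2)); print(goto(0,.1,.008))
c,im=grab('wrist','w6'); cv2.imwrite('pics/w6c.png',cv2.resize(im[100:240,190:330,::-1],None,fx=4,fy=4,interpolation=cv2.INTER_CUBIC))
print('tip px',proj(c,[p+LT*Rm[:,2]]), 'rim px',proj(c,[F+AX@np.array(q)/1e3 for q in((8,108,24),(8,-8,24),(-68,-8,24),(-8,8,24),(-8,108,24))]).round(1).tolist())
E
```

```text
[  1.03101994 100.14892237  32.40979365] [ 1.38  0.54 -1.97] [-0.15  0.64  0.03]
(array([ 11.29479831,   1.82850768, -21.58106388]), array([-0.00040494,  0.00157969,  0.00169131]))
tip px [[256.57691821 192.50478897]] rim px [[265.4, 180.0], [264.7, 305.9], [180.1, 305.5], [246.6, 290.4], [245.2, 180.0]]
```

View pics/w6c.png

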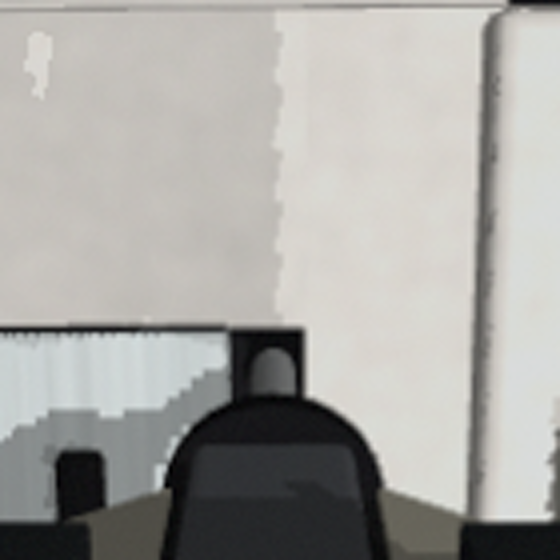

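The tip, at about (258,188), hangs inside the dark slot between columns 248 and 266, about 1 mm up-slope of centre. I'll ease it down and watch the force.

Emit:
carry_out(increments=[2.1,0.4,-4,0,0,0,2.1,0.4,-4,0,0,0,2.1,0.4,-4,0,0,0,2.1,0.4,-4,0,0,0,0,0,0,0,0,0])

```text
clock: 12.52
position: [0.5866, 0.1752, 0.201]
ee_rot: [1.763, 2.111, 0.566]
force: [-0.0, -0.1, -1.5]
width: 0.241
gripper_force: 35.0
```

```bash
python3 - <<'E'
from h import *
s,p,Rm=st(); print(tipface(), (s['force']@AX).round(2),s['ft_torque'].round(2))
E
```

```text
[ -0.37860277 100.97476685  13.63150858] [-0.78 -0.11 -1.31] [-0.09  0.64  0.01]
```

Emit:
carry_out(increments=[1,0.2,-1.7,0,0,0,1,0.2,-1.7,0,0,0,0,0,0,0,0,0])

```text
clock: 12.9
position: [0.5887, 0.1755, 0.198]
ee_rot: [1.763, 2.11, 0.567]
force: [-0.2, -0.6, -2.2]
width: 0.235
gripper_force: 35.0
```

```bash
python3 - <<'E'
from h import *
s,p,Rm=st(); print(tipface(), (s['force']@AX).round(2),s['ft_torque'].round(2))
E
```

```text
[1.99921147e-03 1.00897940e+02 9.97732588e+00] [-1.33 -0.6  -1.76] [-0.17  0.61 -0.  ]
```

Emit:
carry_out(increments=[0.7,0.1,-1.3,0,0,0,0.7,0.1,-1.3,0,0,0,0,0,0,0,0,0])

```text
clock: 13.28
position: [0.5901, 0.1757, 0.1954]
ee_rot: [1.763, 2.11, 0.567]
force: [0.2, 1.1, -1.8]
width: 0.237
gripper_force: 35.0
```

Emit:
carry_out(increments=[0.7,0.1,-1.3,0,0,0,0,0,0,0,0,0])

```text
clock: 13.52
position: [0.5908, 0.1758, 0.1941]
ee_rot: [1.763, 2.11, 0.567]
force: [-0.9, -0.9, -1.9]
width: 0.237
gripper_force: 35.0
```

```bash
python3 - <<'E'
from h import *
s,p,Rm=st(); print(tipface(), (s['force']@AX).round(2),s['ft_torque'].round(2))
E
```

```text
[ -0.1009572  100.85636392   5.55448858] [-1.86 -0.77 -1.15] [-0.16  0.7   0.04]
```

Emit:
carry_out(increments=[0.5,0.1,-0.9,0,0,0,0,0,0,0,0,0])

```text
clock: 13.78
position: [0.5913, 0.176, 0.1932]
ee_rot: [1.763, 2.11, 0.567]
force: [0.3, -0.8, -1.7]
width: 0.235
gripper_force: 35.0
```

Emit:
carry_out(increments=[0.5,0.1,-0.9,0,0,0,0,0,0,0,0,0])

```text
clock: 14.02
position: [0.5918, 0.1761, 0.1923]
ee_rot: [1.763, 2.11, 0.567]
force: [0.1, -0.2, -1.0]
width: 0.238
gripper_force: 35.0
```

Emit:
carry_out(increments=[0.5,0.1,-0.9,0,0,0,0,0,0,0,0,0])

```text
clock: 14.28
position: [0.5923, 0.1762, 0.1914]
ee_rot: [1.763, 2.11, 0.567]
force: [-0.1, -0.7, -1.7]
width: 0.241
gripper_force: 35.0
```

Emit:
carry_out(increments=[0.5,0.1,-0.9,0,0,0,0,0,0,0,0,0])

```text
clock: 14.52
position: [0.5928, 0.1762, 0.1905]
ee_rot: [1.763, 2.11, 0.567]
force: [0.4, 0.6, -2.3]
width: 0.237
gripper_force: 35.0
```

```bash
python3 - <<'E'
from h import *
s,p,Rm=st(); print(tipface(), (s['force']@AX).round(2),s['ft_torque'].round(2))
E
```

```text
[ -0.13466752 100.90324915   1.4320196 ] [-0.67  0.56 -2.26] [-0.2   0.65 -0.02]
```

Emit:
carry_out(increments=[0.5,0.1,-0.9,0,0,0,0,0,0,0,0,0])

```text
clock: 14.78
position: [0.5933, 0.1764, 0.1896]
ee_rot: [1.763, 2.11, 0.567]
force: [0.4, -0.7, -1.5]
width: 0.236
gripper_force: 35.0
```

Emit:
carry_out(increments=[0.4,0.1,-0.7,0,0,0,0,0,0,0,0,0])

```text
clock: 15.02
position: [0.5937, 0.1765, 0.189]
ee_rot: [1.763, 2.11, 0.567]
force: [1.2, -0.3, -2.6]
width: 0.236
gripper_force: 35.0
```

Emit:
carry_out(increments=[0.4,0.1,-0.7,0,0,0,0,0,0,0,0,0])

```text
clock: 15.28
position: [0.5941, 0.1766, 0.1885]
ee_rot: [1.762, 2.11, 0.567]
force: [-3.3, -1.4, 1.0]
width: 0.238
gripper_force: 35.0
```

```bash
python3 - <<'E'
from h import *
s,p,Rm=st(); print(tipface(), (s['force']@AX).round(2),s['ft_torque'].round(2))
E
```

```text
[ 3.97487989e-02  1.01008813e+02 -1.02910173e+00] [-2.5  -0.8   2.63] [-0.17  0.72  0.02]
```

Floor contact came at an estimated z of −0.8 mm, so the model is good to 1 mm. I'll back off 2 mm and trace.

Emit:
carry_out(increments=[-0.5,-0.1,0.9,0,0,0,-0.5,-0.1,0.8,0,0,0,0.5,-3,0,0,0,0,1.07,-5.9,0,0,0,0,1.07,-5.9,0,0,0,0,1.07,-5.9,0,0,0,0,1.07,-5.9,0,0,0,0,0.5,-3,0,0,0,0,0,0,0,0,0,0])

```text
clock: 16.4
position: [0.5984, 0.1464, 0.19]
ee_rot: [1.763, 2.109, 0.567]
force: [0.4, 0.3, -1.6]
width: 0.237
gripper_force: 35.0
```

```bash
python3 - <<'E'
from h import *
s,p,Rm=st(); print(tipface(), (s['force']@AX).round(2),s['ft_torque'].round(2)); print(goto(0,0.02,.0012)); print(s['joints'].round(2))
c,im=grab('wrist','w7'); g=im.max(2); print('tip',proj(c,[p+LT*Rm[:,2]]))
b=proj(c,[F+AX@np.array(q)/1e3 for q in((8,95,24),(-8,95,24),(8,80,24),(-8,80,24))]);print(b.round(1).tolist())
for k in (0,2): r=int(round(b[k,1])); print(r,g[r,235:280].tolist())
E
```

```text
[-0.18282434 70.5094155   0.87205345] [-0.46  0.24 -1.61] [-0.16  0.65 -0.  ]
(array([  9.13023425, -49.72241538,   0.44206475]), array([-0.00032943,  0.00143024,  0.00109139]))
[ 0.01  0.27 -0.48  2.1   0.74  0.37 -0.88]
tip [[256.62409422 192.49388134]]
[[268.3, 167.7], [245.0, 167.7], [268.2, 188.8], [245.3, 188.8]]
168 [191, 192, 192, 192, 192, 193, 194, 195, 196, 195, 187, 156, 98, 29, 27, 27, 24, 24, 20, 18, 15, 19, 19, 18, 17, 16, 17, 16, 18, 17, 16, 16, 23, 49, 136, 204, 204, 205, 204, 204, 204, 202, 202, 202, 201]
189 [189, 191, 193, 192, 192, 193, 194, 195, 196, 193, 192, 169, 98, 36, 23, 24, 20, 19, 29, 55, 72, 80, 86, 89, 90, 86, 68, 51, 16, 15, 17, 16, 21, 68, 149, 204, 203, 202, 202, 202, 202, 203, 202, 202, 201]
```

Emit:
carry_out(increments=[0.5,-3,0,0,0,0,1.07,-5.9,0.1,0,0,0,1.07,-5.9,0.1,0,0,0,1.07,-5.9,0.1,0,0,0,1.07,-5.9,0.1,0,0,0,1.07,-5.9,0,0,0,0,1.07,-5.9,0,0,0,0,1.07,-5.9,0,0,0,0,1.07,-5.9,0,0,0,0,1.07,-5.9,0,0,0,0,1.07,-5.9,0,0,0,0,0.5,-3,0,0,0,0,0,0,0,0,0,0])

```text
clock: 18.08
position: [0.6101, 0.0815, 0.1904]
ee_rot: [1.763, 2.109, 0.567]
force: [-0.5, -0.6, -1.3]
width: 0.238
gripper_force: 35.0
```

```bash
python3 - <<'E'
from h import *
s,p,Rm=st(); print(tipface(), (s['force']@AX).round(2),s['ft_torque'].round(2)); print(goto(0,0,.0012)); print(s['joints'].round(2))
c,im=grab('wrist','w8'); g=im.max(2); print('tip',proj(c,[p+LT*Rm[:,2]]))
b=proj(c,[F+AX@np.array(q)/1e3 for q in((8,25,24),(-8,25,24),(8,12,24),(-8,12,24),(8,108,24),(-8,108,24))]);print(b.round(1).tolist())
for k in (0,2): r=int(round(b[k,1])); print(r,g[r,235:280].tolist())
print('col start end',g[:70,257].tolist())
E
```

```text
[-0.04855287  4.52172577  1.26468478] [-1.17 -0.5  -0.81] [-0.13  0.64  0.  ]
(array([ 1.00292445, -4.45118927,  0.03652215]), array([-0.00041578,  0.00145082,  0.00107344]))
[ 0.23  0.28 -0.55  2.1   0.63  0.33 -0.64]
tip [[256.67347454 192.47224658]]
[[268.1, 173.3], [245.0, 173.3], [268.0, 191.4], [245.2, 191.4], [269.0, 45.5], [243.7, 45.5]]
173 [210, 214, 215, 216, 215, 214, 217, 217, 215, 212, 208, 184, 109, 42, 30, 31, 29, 27, 18, 18, 21, 16, 21, 18, 17, 20, 17, 19, 21, 19, 20, 19, 19, 50, 149, 220, 220, 221, 221, 221, 220, 221, 220, 221, 220]
191 [211, 213, 215, 216, 216, 215, 215, 218, 217, 213, 209, 190, 126, 36, 30, 22, 17, 28, 53, 74, 78, 86, 95, 100, 108, 111, 101, 75, 49, 19, 19, 17, 24, 74, 161, 219, 219, 219, 219, 219, 220, 219, 218, 218, 219]
col start end [232, 232, 232, 232, 232, 232, 233, 232, 232, 233, 233, 232, 233, 233, 233, 232, 233, 233, 233, 233, 232, 233, 233, 233, 233, 234, 233, 234, 233, 233, 233, 233, 234, 234, 234, 234, 234, 234, 234, 234, 233, 233, 233, 233, 232, 233, 233, 234, 223, 157, 84, 83, 81, 63, 32, 24, 23, 25, 24, 22, 24, 20, 24, 25, 22, 25, 24, 24, 23, 21]
```

Emit:
carry_out(increments=[0.5,-3,0,0,0,0,0.5,-2.9,0,0,0,0,0,0,0,0,0,0])

```text
clock: 18.5
position: [0.6111, 0.0755, 0.1904]
ee_rot: [1.763, 2.11, 0.567]
force: [-0.0, 0.4, -1.8]
width: 0.236
gripper_force: 35.0
```

Emit:
carry_out(increments=[-2.5,-0.5,-1.5,0,0,0,-4.3,-0.8,-2.5,0,0,0,-4.3,-0.8,-2.5,0,0,0,0,0,0,0,0,0])

```text
clock: 19.0
position: [0.5993, 0.0737, 0.1835]
ee_rot: [1.763, 2.111, 0.566]
force: [1.1, 0.1, -1.7]
width: 0.238
gripper_force: 35.0
```

```bash
python3 - <<'E'
from h import *
s,p,Rm=st(); print(tipface(), (s['force']@AX).round(2),s['ft_torque'].round(2)); print(goto(-.06,-.0015,.0012)); print(s['joints'].round(2))
c,im=grab('wrist','w9'); g=im.max(2); print('tip',proj(c,[p+LT*Rm[:,2]]))
print(proj(c,[F+AX@np.array(q)/1e3 for q in((-20,8,24),(-20,-8,24),(0,-8,24),(8,-8,24))]).round(1).tolist())
cv2.imwrite('pics/w9c.png',cv2.resize(im[140:240,190:330,::-1],None,fx=5,fy=5,interpolation=cv2.INTER_CUBIC))
E
```

```text
[-13.98182237  -1.19847901   1.30784502] [ 0.11 -0.11 -2.01] [-0.16  0.64 -0.02]
(array([-39.04491493,  -7.42014905, -23.06974457]), array([5.92413603e-05, 7.43151760e-04, 3.53244430e-04]))
[ 0.24  0.27 -0.54  2.13  0.64  0.3  -0.64]
tip [[256.60648039 192.48609956]]
[[247.8, 189.0], [248.0, 210.6], [276.1, 210.6], [287.3, 210.6]]
```

View pics/w9c.png

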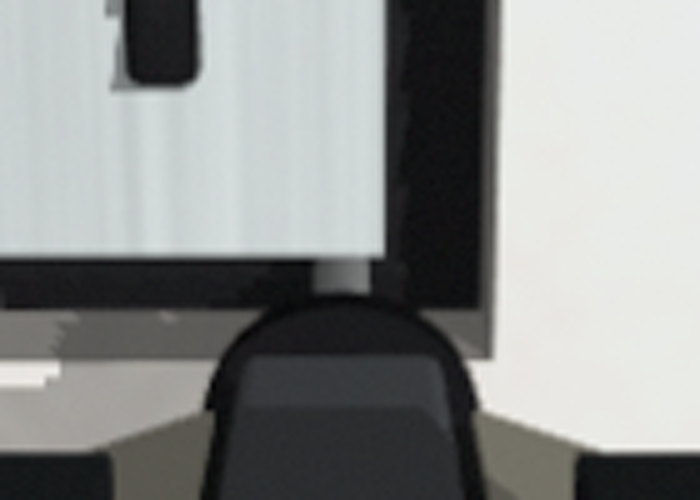

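The tip is centred in the side run: hatch edge at row 191.6, outer rim at row 211.6, and no side force. Continuing down.

Emit:
carry_out(increments=[-2.1,-0.4,-1.3,0,0,0,-5.1,-0.95,-3,0,0,0,-5.1,-0.95,-3,0,0,0,-5.1,-0.95,-3,0,0,0,-5.1,-0.95,-3,0,0,0,-5.1,-0.95,-3,0,0,0,-5.1,-0.95,-3,0,0,0,-5.1,-0.95,-3,0,0,0,-2.1,-0.4,-1.3,0,0,0,0,0,0,0,0,0])

```text
clock: 20.3
position: [0.56, 0.0664, 0.1603]
ee_rot: [1.762, 2.11, 0.567]
force: [0.5, 0.1, -1.6]
width: 0.236
gripper_force: 35.0
```

```bash
python3 - <<'E'
from h import *
s,p,Rm=st(); print(tipface(), (s['force']@AX).round(2),s['ft_torque'].round(2)); print(s['joints'].round(2))
c,im=grab('wrist','w10'); g=im.max(2)
print(proj(c,[F+AX@np.array(q)/1e3 for q in((-68,8,24),(-68,-8,24),(-60,-8,24))]).round(1).tolist())
for r in(193,196,199): print(r,g[r,225:275].tolist())
E
```

```text
[-60.1514493   -1.30712301   1.19109615] [-0.38  0.01 -1.63] [-0.14  0.66  0.04]
[ 0.16  0.24 -0.44  2.25  0.75  0.2  -0.77]
[[245.3, 188.8], [245.5, 210.5], [256.8, 210.5]]
193 [217, 216, 217, 217, 217, 218, 218, 219, 219, 219, 220, 220, 220, 220, 218, 216, 216, 216, 217, 217, 216, 203, 143, 52, 21, 23, 22, 36, 57, 71, 76, 83, 91, 97, 102, 109, 113, 116, 96, 33, 32, 31, 31, 31, 33, 32, 33, 32, 31, 32]
196 [217, 217, 217, 217, 216, 217, 217, 218, 219, 219, 219, 219, 220, 219, 219, 218, 217, 218, 218, 218, 218, 206, 149, 51, 18, 15, 17, 34, 61, 73, 76, 85, 90, 96, 103, 108, 113, 116, 97, 32, 28, 26, 28, 27, 27, 29, 28, 28, 29, 28]
199 [217, 217, 217, 216, 218, 216, 217, 218, 217, 217, 217, 217, 218, 218, 219, 218, 220, 218, 219, 219, 219, 207, 149, 36, 12, 16, 13, 16, 16, 14, 15, 15, 13, 13, 12, 16, 13, 22, 22, 15, 21, 22, 24, 23, 27, 27, 29, 28, 27, 26]
```

Emit:
carry_out(increments=[-1,-0.2,-0.6,0,0,0,0,0,0,0,0,0,-1.5,-0.3,2.6,0,0,0,-2.95,-0.53,5.2,0,0,0,-2.95,-0.53,5.2,0,0,0,-2.95,-0.53,5.2,0,0,0,-2.95,-0.53,5.2,0,0,0,-2.95,-0.53,5.2,0,0,0,-5.9,-1.1,10.4,0,0,0,-5.9,-1.1,10.4,0,0,0,-5.9,-1.1,10.4,0,0,0,-5.9,-1.1,10.4,0,0,0,-5.9,-1.1,10.4,0,0,0,0,0,0,0,0,0])

```text
clock: 22.1
position: [0.5134, 0.0574, 0.2411]
ee_rot: [1.762, 2.108, 0.567]
force: [-0.0, -1.6, -1.9]
width: 0.237
gripper_force: 35.0
```

```bash
python3 - <<'E'
from h import *
s,p,Rm=st(); print(p,tipface(), s['force'].round(2))
y=np.radians(99.3); Rd=np.c_[[np.cos(y),np.sin(y),0],[np.sin(y),-np.cos(y),0],[0,0,-1]]
print((np.array([.651,-.158,.30])-p)*1e3, R.from_matrix(Rd@Rm.T).as_rotvec())
E
```

```text
[0.5134438  0.05739911 0.24114598] [-60.66164899  -1.98128219  94.91430359] [-0.03 -1.59 -1.89]
[ 137.5562032  -215.39911199   58.85402087] [-0.08839695  0.51899693 -0.01562272]
```

Emit:
carry_out(increments=[14,-20,10,-0.011,0.065,-0.002,14,-22,10,-0.011,0.065,-0.002,14,-22,10,-0.011,0.065,-0.002,14,-22,10,-0.011,0.065,-0.002,14,-22,10,-0.011,0.065,-0.002,14,-22,9,-0.011,0.065,-0.002,14,-22,0,-0.011,0.065,-0.002,14,-22,0,-0.011,0.064,-0.002,14,-22,0,0,0,0,11,-20,0,0,0,0,0,0,0,0,0,0,0,0,0,0,0,0])

```text
clock: 23.6
position: [0.6502, -0.1575, 0.2986]
ee_rot: [-2.032, -2.392, 0.001]
force: [-0.0, 1.2, -1.9]
width: 0.241
gripper_force: 35.0
```

```bash
python3 - <<'E'
from h import *
s,p,Rm=st(); print(p,Rm[:,2], s['force'].round(2)); t=p+LT*Rm[:,2]
c,im=grab('wrist','w11')
y=np.radians(99.3); Rd=np.c_[[np.cos(y),np.sin(y),0],[np.sin(y),-np.cos(y),0],[0,0,-1]]
print(R.from_matrix(Rd@Rm.T).as_rotvec(),'tip',t,'tip px',proj(c,[t]))
cv2.imwrite('pics/w11c.png',cv2.resize(im[100:220,190:330,::-1],None,fx=5,fy=5,interpolation=cv2.INTER_CUBIC))
g=im.max(2).astype(int)
for r in range(128,200,3): print(r,g[r,238:282:2].tolist())
E
```

```text
[ 0.6502443  -0.15753366  0.29860539] [-0.00233164  0.00146952 -0.9999962 ] [-0.03  1.18 -1.92]
[-1.46963267e-03 -2.33156888e-03 -9.91311257e-05] tip [ 0.65003259 -0.15740023  0.20780574] tip px [[255.83238659 192.09980807]]
128 [109, 105, 99, 107, 120, 120, 121, 121, 122, 121, 123, 122, 123, 121, 122, 120, 120, 135, 132, 131, 132, 133]
131 [200, 201, 199, 194, 195, 195, 195, 193, 197, 198, 198, 197, 201, 202, 199, 196, 197, 196, 196, 197, 192, 192]
134 [205, 203, 201, 200, 199, 195, 194, 194, 194, 192, 196, 197, 199, 197, 199, 202, 198, 194, 197, 197, 198, 201]
137 [196, 201, 204, 202, 201, 199, 197, 194, 193, 194, 194, 193, 195, 196, 198, 196, 200, 204, 203, 206, 206, 205]
140 [203, 201, 195, 200, 202, 203, 202, 200, 199, 195, 200, 205, 206, 206, 205, 205, 206, 206, 205, 206, 206, 205]
143 [205, 206, 205, 206, 206, 205, 206, 206, 206, 206, 206, 206, 206, 206, 206, 206, 205, 206, 206, 206, 205, 206]
146 [206, 205, 206, 205, 205, 206, 206, 206, 206, 205, 206, 206, 205, 206, 206, 206, 206, 206, 206, 206, 206, 206]
149 [206, 205, 206, 206, 206, 206, 206, 206, 206, 206, 205, 206, 206, 2
[... 1129 characters left out ...]
, 206, 206, 206, 206, 206]
182 [206, 206, 205, 206, 206, 207, 206, 205, 206, 206, 206, 205, 206, 206, 205, 205, 206, 206, 206, 206, 205, 206]
185 [206, 206, 205, 206, 207, 205, 206, 206, 206, 206, 205, 206, 206, 206, 206, 206, 206, 206, 206, 206, 206, 206]
188 [206, 206, 206, 206, 205, 206, 206, 206, 192, 103, 81, 105, 184, 206, 206, 206, 205, 206, 206, 206, 205, 206]
191 [206, 206, 205, 205, 206, 206, 206, 194, 75, 82, 81, 77, 75, 189, 170, 205, 205, 206, 206, 206, 206, 206]
194 [207, 206, 206, 205, 206, 205, 205, 185, 76, 80, 82, 78, 71, 137, 148, 175, 205, 206, 205, 207, 205, 206]
197 [203, 202, 171, 171, 203, 200, 190, 142, 76, 72, 67, 58, 65, 164, 144, 143, 184, 206, 207, 195, 183, 200]
```

```bash
python3 - <<'E'
from h import *
c=vision.calibration('wrist'); h=onz(c,[(259,163.5),(249,163.5),(269,163.5),(259,153.5),(259,173.5)],.08); P=np.array(c['pose']); hc=h[0]-.0019*P[:3,0]-.0008*P[:3,1]
s,p,Rm=st(); print(h.round(4).tolist(),'hole',hc,'move mm',(hc-p-LT*Rm[:,2])*1e3)
E
```

```text
[[0.6529, -0.1597, 0.08], [0.6415, -0.1615, 0.08], [0.6642, -0.1578, 0.08], [0.651, -0.1482, 0.08], [0.6548, -0.1713, 0.08]] hole [ 0.6511097  -0.16073372  0.08022107] move mm [   1.1064717    -3.57916374 -127.97203246]
```

Emit:
carry_out(increments=[1,-2.5,-10,-0.0015,-0.0023,0,0,0,-20,0,0,0,0,0,-20,0,0,0,0,0,-20,0,0,0,0,0,-20,0,0,0,0,0,-15,0,0,0,0,0,-10,0,0,0,0,0,-10,0,0,0,0,0,-10,0,0,0,0,0,-10,0,0,0,0,0,-10,0,0,0,0,0,0,0,0,0])

```text
clock: 25.15
position: [0.6508, -0.1609, 0.1433]
ee_rot: [-2.034, -2.394, 0.001]
force: [0.1, -0.0, -1.8]
width: 0.241
gripper_force: 35.0
```

Emit:
carry_out(increments=[0,0,-8,0,0,0,0,0,-8,0,0,0,0,0,-8,0,0,0,0,0,-8,0,0,0,0,0,-5,0,0,0,0,0,-3,0,0,0,0,0,0,0,0,0])

```text
clock: 26.02
position: [0.6512, -0.1608, 0.1042]
ee_rot: [2.034, 2.394, 0.0]
force: [-0.4, -0.3, -1.5]
width: 0.237
gripper_force: 35.0
```

Emit:
carry_out(increments=[0,0,-1.5,0,0,0,0,0,-1.2,0,0,0,0,0,0,0,0,0])

```text
clock: 26.4
position: [0.6513, -0.1608, 0.1016]
ee_rot: [2.034, 2.393, 0.0]
force: [0.3, 0.2, -0.9]
width: 0.242
gripper_force: 35.0
```

Emit:
carry_out(increments=[0,0,-0.7,0,0,0,0,0,0,0,0,0])

```text
clock: 26.65
position: [0.6513, -0.1608, 0.1009]
ee_rot: [2.034, 2.393, 0.0]
force: [0.6, 0.7, -1.2]
width: 0.241
gripper_force: 35.0
```

Emit:
carry_out(increments=[0,0,-0.6,0,0,0,0,0,0,0,0,0])

```text
clock: 26.9
position: [0.6514, -0.1608, 0.1008]
ee_rot: [2.034, 2.393, 0.0]
force: [-1.7, -0.7, 5.5]
width: 0.236
gripper_force: 35.0
```

Emit:
carry_out(increments=[0,0,-0.6,0,0,0,0,0,0,0,0,0])

```text
clock: 27.15
position: [0.6514, -0.1608, 0.1008]
ee_rot: [2.033, 2.393, 0.0]
force: [-4.7, -0.5, 10.2]
width: 0.243
gripper_force: 35.0
```

Seated: the collar rests at the same height as at pick-up. Now release with a modest opening and retreat.

Emit:
carry_out(increments=[0,0,0.7,0,0,0,0,0,0,0,0,0])

```text
clock: 27.4
position: [0.6513, -0.1608, 0.1008]
ee_rot: [2.034, 2.393, 0.0]
force: [-2.5, -0.8, 6.3]
width: 0.235
gripper_force: 35.0
```

Emit:
carry_out(increments=[0,0,0,0,0,0,0,0,0,0,0,0,0,0,0,0,0,0,0,0,0,0,0,0,0,0,0,0,0,0], grip=0.6)

```text
clock: 28.02
position: [0.6513, -0.1608, 0.1004]
ee_rot: [2.034, 2.393, 0.0]
force: [-0.3, -0.9, -0.1]
width: 0.4
gripper_force: 0.0
```

Emit:
carry_out(increments=[0,0,5,0,0,0,0,0,12,0,0,0,0,0,20,0,0,0,0,0,25,0,0,0,0,0,25,0,0,0,0,0,30,0,0,0,0,0,30,0,0,0,0,0,30,0,0,0,0,0,20,0,0,0,0,0,0,0,0,0,0,0,0,0,0,0])

```text
clock: 29.4
position: [0.6509, -0.1608, 0.2972]
ee_rot: [2.034, 2.394, -0.0]
force: [-0.5, 1.8, -1.1]
width: 0.401
gripper_force: 0.0
```

```bash
python3 - <<'E'
from h import *
c,im=grab('scene','s1'); cw,w=grab('wrist','w12')
a=cv2.resize(im[150:350,100:300],(400,400),interpolation=cv2.INTER_CUBIC); b=cv2.resize(w[60:260,160:360],(400,400),interpolation=cv2.INTER_CUBIC)
cv2.imwrite('pics/fin.png',np.hstack([a,b])[:,:,::-1]); print(readout.observe()['clock'],readout.observe()['position'])
E
```

```text
29.5 [ 0.65077132 -0.160887    0.2964123 ]
```

View pics/fin.png

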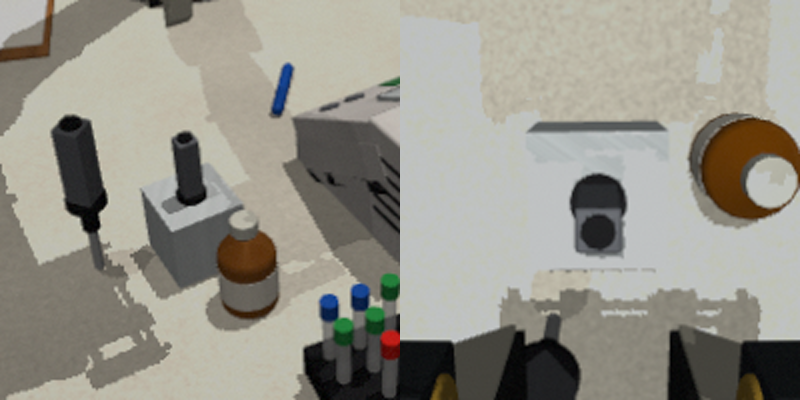

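The wand stands upright in its stand, collar on top, seen at (188,165) on the left and (598,215) on the right. The bottle and look-alike have not moved, and the gripper is clear.

```bash
python3 -c "
from cell import arm; print(arm.sign_off())"
```

```text
the job is handed in; nothing more can be done
None
```

The wand's tip was guided along the whole joint, about 2 mm above its floor by estimate and at about 5 cm/s, after one gentle floor touch of about 4 N at the start; the wand is back upright in its stand, the final pictures showed nothing else moved, and the job was handed in at about 30 s.

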